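Stand the washed serving boards to dry behind the splash door

TASK

Slide the drying bay's clear splash door fully open, then stand every washed serving board from the tray in the bay to dry: handle up, side by side, leaning straight back on the bay's wall with its foot on the floor plate and against the stop bar. When all are leaning safely, slide the door fully shut; leave the bowl and the jar where they are.

Things in the scene. Friction and masses are not known exactly. Their poses are not given: they have to be found in the camera images.
- bay: fixed steel drying bay, 300 wide along its y. Origin: on the table under the middle of the stop bar's wall-side face; +x level from stop to back wall, +y to the left seen from the front, +z up. Floor plate top 6 above the table, from x = -50 to 70. Low end cheeks at y = +-150, tops 51 above the table. Door plane at x = -55; the door's track runs from y = 150 to -450
- stop (a point): stop bar across the whole bay: bay x from -10 to 0, top 26 above the table. The point is the middle of its top wall-side edge (bay 0, 0, 26); axes as the bay's
- wall (a point): back wall across the whole bay, 8 thick, front face at bay x = 62.5, top 126 above the table. The point is the middle of its top front edge. A board with its foot on the floor plate touching the stop and its back on this edge leans 20 degrees (0.35 rad) from upright, its handle above the wall
- door (a joint): clear sliding splash door with aluminium edges in front of the bay, 290 wide, 8 thick, top edge 153 above the table: 0 = shut (covers the bay), grows in m as it slides along the bay's -y, 0.28 = fully open (clear of the bay). Friction about 1.5 N, stays where it is left
- door_handle (a point): the door's black upright grip, standing on its top edge near its +y end: 18 (bay x) by 26 (bay y), from 151 to 197 above the table; the point lies on its axis, 177 above the table (20 below its top). It moves with the door, at bay x = -55, y = +125 when shut
- board1_center (a point): paddle-shaped wooden serving board, 200 long, 20 thick: a blade 140 long and 50 wide, then a handle 60 long and 28 wide in line with it, 120 to 195 g. The point is half-way along, across and through it; x = lengthwise towards the handle's end (handle from 40 to 100 along x, blade from -100 to 40), y across, z through the thickness. Starts flat on the tray, handle away from the robot
- board1_foot (a point): middle of that board's blade end face (its foot), 100 along -x from the centre point; axes as the centre's
- board2_center (a point): paddle-shaped wooden serving board, 200 long, 20 thick: a blade 140 long and 50 wide, then a handle 60 long and 28 wide in line with it, 120 to 195 g. The point is half-way along, across and through it; x = lengthwise towards the handle's end (handle from 40 to 100 along x, blade from -100 to 40), y across, z through the thickness. Starts flat on the tray, handle away from the robot
- board2_foot (a point): middle of that board's blade end face (its foot), 100 along -x from the centre point; axes as the centre's
- board3_center (a point): paddle-shaped wooden serving board, 200 long, 20 thick: a blade 140 long and 50 wide, then a handle 60 long and 28 wide in line with it, 120 to 195 g. The point is half-way along, across and through it; x = lengthwise towards the handle's end (handle from 40 to 100 along x, blade from -100 to 40), y across, z through the thickness. Starts flat on the tray, handle away from the robot
- board3_foot (a point): middle of that board's blade end face (its foot), 100 along -x from the centre point; axes as the centre's
- board4_center (a point): paddle-shaped wooden serving board, 200 long, 20 thick: a blade 140 long and 50 wide, then a handle 60 long and 28 wide in line with it, 120 to 195 g. The point is half-way along, across and through it; x = lengthwise towards the handle's end (handle from 40 to 100 along x, blade from -100 to 40), y across, z through the thickness. Starts flat on the tray, handle away from the robot
- board4_foot (a point): middle of that board's blade end face (its foot), 100 along -x from the centre point; axes as the centre's
- tray: loose flat white plastic tray without a rim, 270 by 360, 10 thick, 800 g, on which the boards lie at the start; it need not stay in place. Origin at the centre of its underside
- bowl: bystander: terracotta bowl, 110 across, 45 high; origin at the centre of its underside
- jar: bystander: lidded jar, 70 across, 110 high; origin at the centre of its underside
Mind the look-alikes: they are no part of the job. What is shaped like the part that bears board4_center but purple or turquoise is not meant.

How it is judged:
On the way, in this order (a step that is already met when the one before it is completed fails the run):
1. the splash door is slid open (value of joint door above 0.25 m), for 0.2 s.
2. every board leans in the bay, handle up, foot at the stop, with the door still open (x of board1_foot in the frame of bay between 0 and 0.019 m and z of each of board1_foot, board2_foot, board3_foot, board4_foot in the frame of bay below 0.024 m and y of board1_foot in the frame of bay between -0.145 and 0.145 m and angle between board1_center's own x axis and vertical between 0.2 and 0.5 rad and angle between the y axis of each of board1_center, board2_center, board3_center, board4_center and the y axis of bay, either way round below 0.3 rad and x of board2_foot in the frame of bay between 0 and 0.019 m and y of board2_foot in the frame of bay between -0.145 and 0.145 m and angle between board2_center's own x axis and vertical between 0.2 and 0.5 rad and x of board3_foot in the frame of bay between 0 and 0.019 m and y of board3_foot in the frame of bay between -0.145 and 0.145 m and angle between board3_center's own x axis and vertical between 0.2 and 0.5 rad and x of board4_foot in the frame of bay between 0 and 0.019 m and y of board4_foot in the frame of bay between -0.145 and 0.145 m and angle between board4_center's own x axis and vertical between 0.2 and 0.5 rad and value of joint door above 0.22 m), for 0.3 s.
At the end, for the whole second after the job is handed in: Door within 12 mm of shut; every board present stands in the bay handle up, tilted 0.2 to 0.5 rad from vertical, foot centre 0 to 19 mm behind the stop's face (touching: about 9) and below 24 mm height, within the bay's width, square to it within 0.3 rad (x of board1_foot in the frame of bay between 0 and 0.019 m and z of each of board1_foot, board2_foot, board3_foot, board4_foot in the frame of bay below 0.024 m and y of board1_foot in the frame of bay between -0.145 and 0.145 m and angle between board1_center's own x axis and vertical between 0.2 and 0.5 rad and angle between the y axis of each of board1_center, board2_center, board3_center, board4_center and the y axis of bay, either way round below 0.3 rad and x of board2_foot in the frame of bay between 0 and 0.019 m and y of board2_foot in the frame of bay between -0.145 and 0.145 m and angle between board2_center's own x axis and vertical between 0.2 and 0.5 rad and x of board3_foot in the frame of bay between 0 and 0.019 m and y of board3_foot in the frame of bay between -0.145 and 0.145 m and angle between board3_center's own x axis and vertical between 0.2 and 0.5 rad and x of board4_foot in the frame of bay between 0 and 0.019 m and y of board4_foot in the frame of bay between -0.145 and 0.145 m and angle between board4_center's own x axis and vertical between 0.2 and 0.5 rad and value of joint door below 0.012 m).
It fails at once if the bowl is pushed aside (distance of bowl from where it was at the start of the episode above 0.03 m).
It fails at once if the jar is pushed aside (distance of jar from where it was at the start of the episode above 0.03 m).
Of board1, board2, board3, board4 only 3 to 4 are there at a start; the rules pass over those that are not, and their reading is None.
At some moment in a run one of tray may be knocked a few centimetres aside while the robot is not near it.
Once in a run the grip may slacken for a moment while it holds something.
It also fails if it takes over 200 s, if anything falls off the work surface, if the arm or the gripper's body presses on something with over 40 N, if the wrist force passes 120 N, or if a joint passes its speed limit or range.

ROBOT

A 6-joint arm with a two-finger parallel gripper is mounted at the origin on the work surface. World frame = base frame: x ahead of the robot, y to its left, z up, the work surface at z = 0. Lengths are in m, angles in rad, forces in N, time in s.
With the tool pointing down it reaches from about 0.35 to 0.875 m from the base axis. Payload 4.2 kg.
Tool frame: the origin (TCP) lies on the centre line of the jaws, within the pads' length; the fingertips stand 11 mm ahead of it and the grasp point (between the pads) lies 8 mm behind it (env.tip_reach is the distance from the TCP to the fingertips, in m); z points along the fingers, y is the line along which they close (so a half turn about z gives the same grasp; the last joint's range is limited). The gripper opens to 85 mm and grips with 20 to 120 N. Pads are 22 mm wide; open, the fingers measure 114 mm over their backs; the gripper's body (76 mm by 85 mm) begins 54 mm behind the grasp point. The pads swing forward as they close: fully open they stand 13 mm farther back than shut.
Start: joints at [1.412, 0.385, 0.008, 0, -1.194, -0.259], TCP at [0.254, 0.571, 0.242] pointing down, gripper open.
Joint ranges: [-3.14, 3.14], [-1.21, 2.06], [-1.07, 1.41], [-3.16, 2.05], [-2.99, -0.16], [-3.1, 3.1]. Speed limits (rad/s): [2.79, 2.79, 3.14, 3.14, 3.14, 3.14].

INTERFACE

Orientations are given as a unit quaternion [x, y, z, w].
In Python, from bench import env, effector, get_image, job, nets gives the robot as it stands. The module is installed in compiled form; this text tells all that it offers. Calls block until the motion is done:
- env.goto(position, orientation): joint-space move of the TCP to a pose.
- env.servo_line(position, ori=None, rate=0.15, max_force=None): straight line of the TCP; ori=None keeps the orientation; rate is the mean speed in m/s. With max_force (N) it stops when the force on the tool has changed by that much, and returns True; else False.
- env.move_j(angles): joint-space move.
- effector.grip(opening): finger opening in m; the grip force is fixed at half the most; returns when the fingers have stopped.
- env.wait(seconds).
- env.ik(position, orientation): joint angles nearest the present ones, or None.
- env.read_state(): the state.
- get_image(name): name is "side" or "top" or "wrist"; returns a dict with "color" (400x640x3 uint8, red, green, blue), "fx", "fy", "cx", "cy" (pixels), "R" (3x3) and "t" (3): a world point X has camera coordinates R X + t. Camera axes: x right, y down, z forward; pixel columns grow to the right and rows downward; lengths in m; the calibration is good to about 2 mm. The wrist camera is an equidistant fisheye: a pixel r from the principal point sees the ray r / f radians off the axis. A picture is of the moment at which its call begins. There is no depth.
A pose or a line that the arm cannot do raises env.IKError and nothing moves.
- job.finish_job(): hands the job in; it is judged then, once.
Trained networks look in a picture, given as the dict that the camera call returned (one of the last four; its "shot" number tells which), for a name from the list of things; names that differ only in an ending like _2 or _b are one class to them, and where a whole thing is asked for, a point or a joint stands for the part that bears it (a point fixed in the world has none). Each returns a list of dicts, best first, with "score" (0 to 1); they miss things now and then, are a little off and sometimes report something else, mostly with a low value. They report only what shows in the picture. A call takes as long as a camera call. They do not tell look-alikes from the thing itself.
- nets.spot_in(target, picture): "location" ([x, y, z] in m, in the coordinates of the camera as it stood for that picture, good to about 4 mm: the middle of the surface that is visible of it).
The state is a dict: "clock": time; "joint_pos": joint angles; "joint_vel": joint speeds; "joint_efforts": joint torques, N m; "eef_pos": TCP position; "tcp_rot": TCP orientation; "contact_force": force on the tool from outside, world axes, zero at the start; "ft_torque": the same for the moment, N m; "finger_gap": finger opening in m; "grasp_force": force on a finger pad.
Only numpy, scipy, OpenCV 4.12 (cv2) and the standard library are available. Lean on these libraries where they do the work, as an engineer would, in place of code of your own. Each camera call takes 0.05 s, during which the arm holds its last target. There are 200 camera calls.

## Working session

There is one attempt and no reset: what is moved stays moved. The work goes in short steps, each a Python script; the robot and the scene stay as the last script left them, time stands still between calls to the robot, and variables do not carry over. Pictures are saved under pics/ and viewed, at most 14 in all, crops included, and the job is handed in when it is done.

```bash
mkdir -p pics
cat > h.py <<'E'
import numpy as np, cv2
from scipy.spatial.transform import Rotation as Rn
from bench import env, effector, get_image, job, nets
def save(p,n): cv2.imwrite('pics/'+n,p['color'][:,:,::-1])
def cam2w(p,c): return np.array(p['R']).T@(np.array(c)-np.array(p['t']))
def px2w(p,u,v,z):
    d=np.array([(u-p['cx'])/p['fx'],(v-p['cy'])/p['fy'],1.]); R=np.array(p['R']); o=-R.T@np.array(p['t']); d=R.T@d
    return o+d*(z-o[2])/d[2]
def w2px(p,X):
    c=np.array(p['R'])@np.array(X)+np.array(p['t']); return c[0]/c[2]*p['fx']+p['cx'],c[1]/c[2]*p['fy']+p['cy']
E
python3 - <<'E'
from h import *
for n in ['top','side']:
    p=get_image(n); save(p,n+'0.png'); print(n,p['fx'],p['cx'],np.round(-np.array(p['R']).T@p['t'],3),np.round(p['R'],2).tolist())
    for t in ['bay','door','door_handle','board1_center','tray','bowl','jar','stop','wall']:
        try:
            for d in nets.spot_in(t,p)[:7]:
                w=cam2w(p,d['location']); print(t,round(d['score'],2),np.round(w,3),np.round(w2px(p,w)))
        except Exception as e: print(t,e)
print(env.read_state())
E
```

```text
top 451.76467326412694 320.94086057196176 [0.234 0.165 1.331] [[-0.06, -1.0, -0.0], [-0.98, 0.06, -0.2], [0.2, -0.01, -0.98]]
bay 0.57 [ 0.578 -0.206  0.023] [438. 168.]
door 0.61 [ 0.523 -0.196  0.109] [445. 179.]
door_handle 0.67 [ 0.525 -0.197  0.107] [445. 178.]
board1_center 0.74 [0.519 0.199 0.032] [304. 194.]
tray 0.58 [0.526 0.249 0.004] [288. 195.]
tray 0.42 [ 0.523 -0.198  0.109] [445. 179.]
bowl 0.71 [ 0.763 -0.043  0.021] [379. 113.]
jar 0.58 [ 0.418 -0.086  0.107] [409. 219.]
jar 0.34 [ 0.58  -0.206  0.023] [438. 167.]
stop 0.64 [ 0.583 -0.207  0.017] [438. 167.]
wall 0.78 [ 0.583 -0.206  0.026] [438. 166.]
side 486.3837721045237 314.3786157004289 [-0.097 -0.634  0.831] [[0.81, -0.58, 0.0], [-0.34, -0.48, -0.81], [0.47, 0.66, -0.58]]
bay 0.93 [ 0.532 -0.234  0.078] [449. 303.]
door 0.89 [ 0.526 -0.224  0.1  ] [445. 294.]
door 0.56 [ 0.529 -0.234  0.076] [447. 304.]
door 0.3 [0.52  0.192 0.03 ] [321. 220.]
door_handle 0.82 [ 0.522 -0.227  0.095] [444. 297.]
board1_center 0.76 [0.52  0.191 0.032] [322. 219.]
tray 0.82 [0.488 0.214 0.016] [307. 224.]
bowl 0.89 [ 0.794 -0.02
[... 296 characters left out ...]
0, 'joint_pos': array([ 1.41156046e+00,  3.84634005e-01,  7.91367838e-03, -1.43494020e-05,
       -1.19400981e+00, -2.58600107e-01]), 'joint_vel': array([ 0.0012182 , -0.00202989, -0.00145804,  0.00038253, -0.00112905,
        0.0003645 ]), 'joint_efforts': array([-1.42313038e-04, -3.92093396e+01,  1.88618928e+01,  4.19079781e+00,
       -3.97338090e-04, -4.21516134e-06]), 'eef_pos': array([0.25357905, 0.57121981, 0.24235518]), 'tcp_rot': array([ 9.78255350e-01, -2.07404119e-01, -8.30671309e-06, -3.27207502e-05]), 'contact_force': array([ 0.39935976, -0.60714532, -0.07204939]), 'ft_torque': array([-0.01994805, -0.06784012, -0.00751911]), 'grasp_force': 0.0, 'finger_gap': 0.08524596575409125}
```

Run:
```python
import cv2
a=cv2.imread('pics/top0.png')[80:290,180:580]; cv2.imwrite('pics/top0c.png',cv2.resize(a,None,fx=2,fy=2,interpolation=cv2.INTER_CUBIC))
```

```text
(no output)
```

View pics/top0c.png

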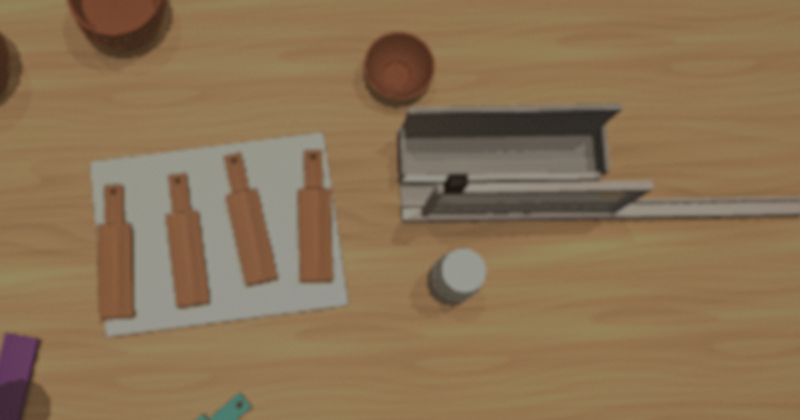

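View pics/side0.png

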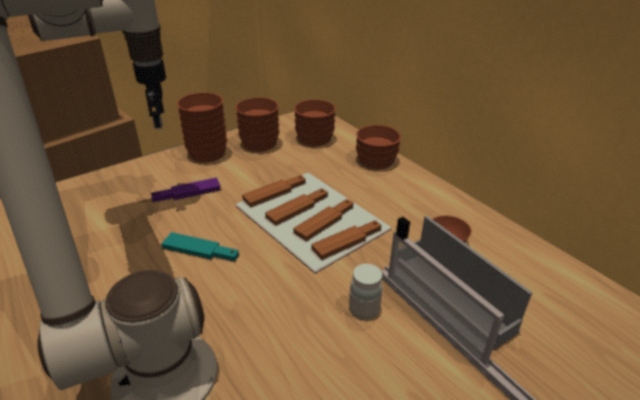

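The top view shows four brown boards on the white tray, at full-image pixels (237,206), (273,201), (305,190) and (337,188), and a terracotta bowl at (380,114). The jar is at (409,217), the bay at (432,157) and the door grip at (408,171). The look-alikes are purple (side 185,190) and turquoise (side 200,245). Both lie off the tray and have the wrong colour. The task's boards are the brown ones on the tray. Next I'll refine the bay and board poses.

Run:
```python
from h import *
p=get_image('top'); im=p['color']; hsv=cv2.cvtColor(im,cv2.COLOR_RGB2HSV)
print('tray px hsv',hsv[185,320],hsv[205,237],hsv[201,273],hsv[240,330],hsv[150,300])
f=lambda u,v,z: np.round(px2w(p,180+u/2,80+v/2,z),3)
print('wall top',f(407,112,.126),f(620,110,.126))
print('cheek outer bottoms/tops', f(400,155,.051),f(606,150,.051))
print('track front',f(402,218,.0),f(800,215,.0)); print('grip top',f(456,178,.197),'grip',f(452,190,.155))
print('door top ends',f(437,184,.153),f(651,184,.153))
# boards: tray polygon, saturation mask
tray=np.array([[227,161],[340,147],[353,231],[234,247]])
m=np.zeros(im.shape[:2],np.uint8); cv2.fillConvexPoly(m,tray,255)
mm=((hsv[:,:,1]>90)&(m>0)).astype(np.uint8)
mm=cv2.morphologyEx(mm,cv2.MORPH_OPEN,np.ones((3,3)))
n,l,s,c=cv2.connectedComponentsWithStats(mm)
out=[]
for i in range(1,n):
    if s[i,4]<150: continue
    v,u=np.nonzero(l==i); W=np.array([px2w(p,a,b,.03)[:2] for a,b in zip(u,v)])
    ct,(w,h),a=cv2.minAreaRect(W.astype(np.float32)*1000)
    cen,ev=cv2.PCACompute(W,mean=None); d=ev[0]*np.sign(ev[0,0]); q=(W-cen)@d
    mid=(q.max()+q.min())/2
    print(s[i,4],np.round(cen,3),'mid',np.round(cen[0]+d*mid,3),'yaw',round(np.arctan2(d[1],d[0]),3),'L',round(np.ptp(q),3),'rect',np.round(ct),round(w),round(h))
a=cv2.imread('pics/side0.png')[180:400,340:580]; cv2.imwrite('pics/side0c.png',cv2.resize(a,None,fx=2.7,fy=2.7,interpolation=cv2.INTER_CUBIC))
```

```text
tray px hsv [ 30  15 151] [ 13 139 136] [ 12 137 136] [ 15 114 148] [ 18  90 145]
wall top [ 0.652 -0.034  0.126] [ 0.638 -0.332  0.126]
cheek outer bottoms/tops [ 0.613 -0.03   0.051] [ 0.603 -0.335  0.051]
track front [ 0.529 -0.033  0.   ] [ 0.498 -0.634  0.   ]
grip top [ 0.534 -0.078  0.197] grip [ 0.529 -0.08   0.155]
door top ends [ 0.539 -0.061  0.153] [ 0.522 -0.349  0.153]
900 [[0.523 0.102]] mid [0.535 0.101] yaw -0.039 L 0.198 rect [536. 101.] 48 197
877 [[0.525 0.199]] mid [0.537 0.201] yaw 0.171 L 0.197 rect [537. 201.] 197 47
905 [[0.498 0.293]] mid [0.51  0.294] yaw 0.084 L 0.197 rect [510. 294.] 197 47
866 [[0.49  0.394]] mid [0.498 0.395] yaw 0.028 L 0.197 rect [498. 395.] 196 45
```

View pics/side0c.png

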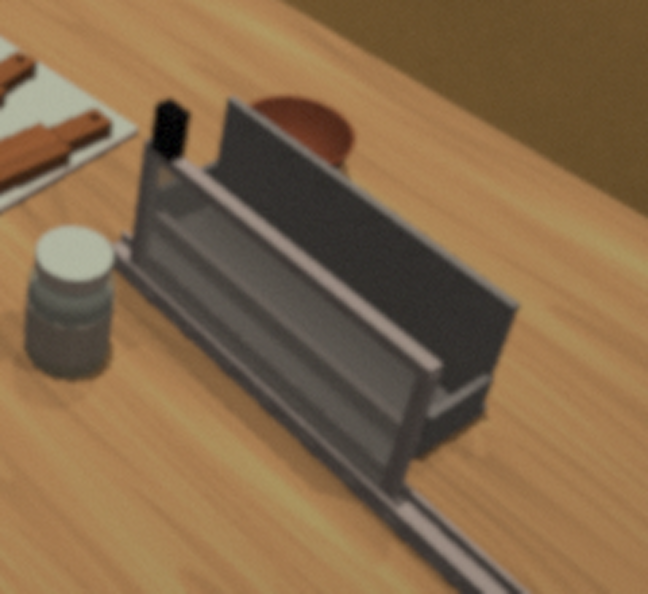

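The door is slightly open already (about 2 cm) and the wall and track are clear in both views. I'll refine the bay from the side view, check that the placing poses are reachable, then open the door.

```bash
cat >> h.py <<'E'
TH=-0.050; O=np.array([0.582,-0.180,0])
def bay(x,y,z): c,s=np.cos(TH),np.sin(TH); return O+np.array([c*x-s*y,s*x+c*y,z])
def inbay(w): c,s=np.cos(TH),np.sin(TH); d=np.array(w)-O; return np.array([c*d[0]+s*d[1],-s*d[0]+c*d[1],d[2]])
def down(yaw,tilt=0.):
    # tool down, tool x along yaw; tilt>0 swings the tool z up towards heading (tilt=70deg -> board leaning 20deg)
    return (Rn.from_euler('z',yaw)*Rn.from_euler('y',-tilt)*Rn.from_euler('x',np.pi)).as_quat()
E
python3 - <<'E'
from h import *
p=get_image('side'); g=lambda u,v,z: np.round(inbay(px2w(p,340+u/2.7,180+v/2.7,z))*1000)
print('wall top back? corners',g(515,308,.126),g(232,100,.126)); print('door top',g(437,370,.153),g(152,150,.153),'grip top',g(172,104,.197))
print('track end left',g(120,240,.0))
print(Rn.from_quat(down(0,np.radians(70))).as_matrix().round(2))
for y in (-.105,-.035,.035,.105):
  for r in (.17,.12):
    t=np.radians(20); 
    gp=bay(.0094+r*np.sin(t),y,.009+r*np.cos(t)) 
    for k in (60,70,80):
        q=env.ik(gp,down(TH,np.radians(k))); print(y,r,k,None if q is None else np.round(q,2))
for z in (.3,.177): print(env.ik(bay(-.055,.105,z),down(TH)))
E
```

```text
wall top back? corners [  68. -154.  126.] [ 66. 141. 126.]
door top [ -51. -175.  153.] [-62. 103. 153.] grip top [-50. 100. 197.]
track end left [-37. 153.   0.]
[[ 0.34 -0.    0.94]
 [ 0.   -1.   -0.  ]
 [ 0.94  0.   -0.34]]
-0.105 0.17 60 [-0.61  0.4  -0.19 -1.56 -0.47 -2.85]
-0.105 0.17 70 [-0.76  0.47 -0.28 -1.94 -0.72 -2.38]
-0.105 0.17 80 [-0.84  0.57 -0.37 -2.15 -0.99 -2.1 ]
-0.105 0.12 60 [-0.69  0.47 -0.25 -1.74 -0.55 -2.58]
-0.105 0.12 70 [-0.81  0.56 -0.35 -2.04 -0.81 -2.2 ]
-0.105 0.12 80 [-0.88  0.66 -0.42 -2.18 -1.09 -1.97]
-0.035 0.17 60 [-0.52  0.36 -0.26 -1.7  -0.41 -2.76]
-0.035 0.17 70 [-0.69  0.44 -0.39 -2.1  -0.71 -2.23]
-0.035 0.17 80 [-0.76  0.55 -0.49 -2.28 -1.01 -1.98]
-0.035 0.12 60 [-0.62  0.44 -0.35 -1.92 -0.52 -2.44]
-0.035 0.12 70 [-0.74  0.54 -0.47 -2.19 -0.83 -2.05]
-0.035 0.12 80 [-0.8   0.66 -0.54 -2.31 -1.13 -1.85]
0.035 0.17 60 [-0.44  0.34 -0.33 -1.88 -0.35 -2.61]
0.035 0.17 70 [-0.6   0.42 -0.5  -2.29 -0.71 -2.08]
0.035 0.17 80 [-0.66  0.54 -0.6  -2.43 -1.05 -1.85]
0.035 0.12 60 [-0.55  0.43 -0.45 -2.14 -0.51 -2.25]
0.035 0.12 70 [-0.65  0.53 -0.58 -2.37 -0.87 -1.9 ]
0.035 0.12 80 [-0.7   0.66 -0.65 -2.45 -1.2  -1.73]
0.105 0.17 60 [-0.38  0.33 -0.42 -2.16 -0.34 -2.35]
0.105 0.17 70 [-0.5   0.42 -0.6  -2.5  -0.74 -1.91]
0.105 0.17 80 [-0.54  0.54 -0.69 -2.6  -1.1  -1.75]
0.105 0.12 60 [-0.47  0.42 -0.56 -2.39 -0.54 -2.03]
0.105 0.12 70 [-0.54  0.54 -0.69 -2.56 -0.92 -1.77]
0.105 0.12 80 [-0.57  0.68 -0.75 -2.61 -1.27 -1.65]
[ 1.66883780e-01  1.97646987e-01 -1.10184002e-01  4.44089210e-16
 -1.26296534e+00  1.35391255e+00]
[ 1.66883780e-01  2.95011638e-01 -3.02776538e-01  4.44089210e-16
 -9.73008151e-01  1.35391255e+00]
```

Run:
```python
from h import *
q=down(TH)
env.goto(bay(-.053,.100,.32),q); effector.grip(.07)
print(env.servo_line(bay(-.053,.100,.18),rate=.12,max_force=10))
effector.grip(.0); s=env.read_state(); print(s['finger_gap'],s['grasp_force'],s['contact_force'],inbay(s['eef_pos']))
print(env.servo_line(bay(-.053,-.158,.18),rate=.12,max_force=20)); s=env.read_state(); print(s['contact_force'],inbay(s['eef_pos']),s['finger_gap'])
env.wait(.3); effector.grip(.07); env.servo_line(bay(-.053,-.155,.34),rate=.25)
env.goto([.42,.15,.42],q); effector.grip(.085)
p=get_image('top'); save(p,'top1.png'); w=get_image('wrist'); save(w,'w1.png'); print(env.read_state()['clock'])
a=cv2.imread('pics/top1.png')[80:290,180:580]; cv2.imwrite('pics/top1c.png',cv2.resize(a,None,fx=2,fy=2,interpolation=cv2.INTER_CUBIC))
```

```text
False
0.024866997611830918 60.137447118759155 [-0.38759332 -1.21737399  3.71733625] [-0.05278136  0.09980647  0.18073618]
False
[5.86384238 0.48236929 1.86363151] [-0.05043491 -0.15836499  0.18076667] 0.02493598125999982
11.8167
```

View pics/top1c.png

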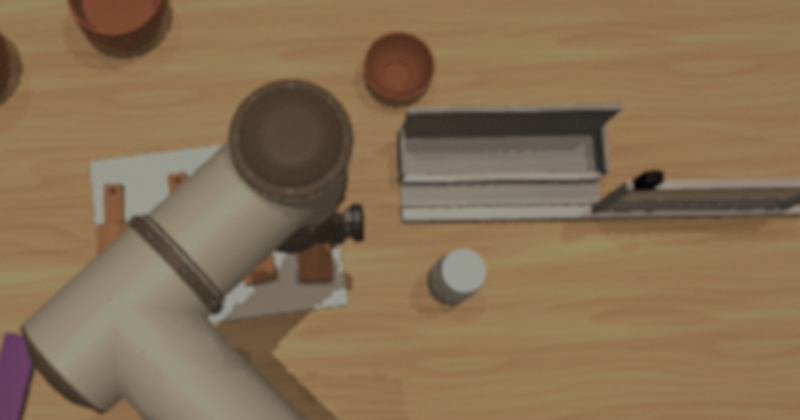

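```bash
sed -i 's/^TH=.*/TH=-0.042; O=np.array([0.582,-0.180,0])/' h.py
cat >> h.py <<'E'
def detect():
    p=get_image('top'); hsv=cv2.cvtColor(p['color'],cv2.COLOR_RGB2HSV)
    w=(hsv[:,:,1]<45).astype(np.uint8); w[:,362:]=0; w[:110]=0
    n,l,s,c=cv2.connectedComponentsWithStats(w); k=1+np.argmax(s[1:,4])
    v,u=np.nonzero(l==k); hull=cv2.convexHull(np.stack([u,v],1).astype(np.int32))
    m=np.zeros(w.shape,np.uint8); cv2.fillConvexPoly(m,hull,255); m=cv2.erode(m,np.ones((3,3)))
    mm=((hsv[:,:,1]>90)&(m>0)).astype(np.uint8); mm=cv2.morphologyEx(mm,cv2.MORPH_OPEN,np.ones((3,3)))
    n,l,s,c=cv2.connectedComponentsWithStats(mm); out=[]
    for i in range(1,n):
        if s[i,4]<400: continue
        v,u=np.nonzero(l==i); W=np.array([px2w(p,a,b,.03)[:2] for a,b in zip(u,v)])
        cen,ev=cv2.PCACompute(W,mean=None); cen=cen[0]; d=ev[0]*np.sign(ev[0,0]); q=(W-cen)@d
        mid=cen+d*(q.max()+q.min())/2; out.append((mid[0],mid[1],np.arctan2(d[1],d[0]),np.ptp(q)))
    return p,sorted(out,key=lambda o:o[1])
RG=.165; E0=.004
def tcp(foot,tilt,r=RG,e=E0):
    q=down(TH,tilt); M=Rn.from_quat(q).as_matrix(); return foot+r*M[:,0]-e*M[:,2],q
E
python3 - <<'E'
from h import *
D=np.radians
for y in (-.111,.111): 
    for z in (.3,.2,.006): 
        pt,q=tcp(bay(.018,y,z),D(80)); print(y,z,env.ik(pt,q))
env.goto([.45,-.05,.45],down(TH,D(40))); pt,q=tcp(bay(.018,-.111,.26),D(80)); env.goto(pt,q)
p,o=detect(); save(p,'top2.png'); print(np.round(o,3)); print(env.read_state()['joint_pos'].round(2),env.read_state()['clock'])
p=get_image('wrist'); save(p,'w2.png')
E
```

```text
-0.111 0.3 None
-0.111 0.2 [-0.75707204  0.18734624 -0.19288084 -1.74662298 -0.71527093 -2.76079313]
-0.111 0.006 [-0.87961035  0.5524096  -0.3931045  -2.10484091 -1.01623986 -2.10783626]
0.111 0.3 None
0.111 0.2 [-0.43607984  0.04853461 -0.43759396 -2.19318068 -0.48407582 -2.38830534]
0.111 0.006 [-0.56133016  0.53135863 -0.74787573 -2.57540277 -1.14606349 -1.72801519]
[[ 0.536  0.102 -0.038  0.198]
 [ 0.538  0.202  0.172  0.197]
 [ 0.511  0.294  0.084  0.198]
 [ 0.499  0.395  0.028  0.196]]
[-0.69  0.11 -0.11 -1.58 -0.64 -3.  ] 15.95
```

View pics/top2.png

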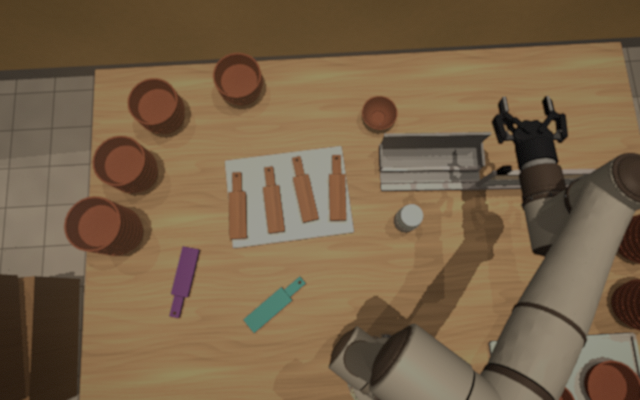

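```bash
cat >> h.py <<'E'
D=np.radians
def st(tag):
    s=env.read_state(); print(tag,'t',round(s['clock'],1),'bay',np.round(inbay(s['eef_pos'])*1000,1),'F',np.round(s['contact_force'],1),'gap',round(s['finger_gap'],4),'gf',round(s['grasp_force']))
    return s
def pick(b):
    x,y,a,L=b; d=np.array([np.cos(a),np.sin(a)]); g=np.array([x,y])+(RG-.1)*d; q=down(a)
    effector.grip(.065); env.goto([g[0],g[1],.16],q)
    if env.servo_line([g[0],g[1],.020+E0],rate=.15,max_force=15): st('contact early')
    effector.grip(0); s=st('gripped')
    env.servo_line([g[0],g[1],.30],rate=.3); s=st('lifted'); return .02<s['finger_gap']<.034
def carry(y):
    env.goto([.47,.02,.45],down(TH,D(40))); pt,q=tcp(bay(.018,y,.2),D(80)); env.goto(pt,q); st('high')
E
python3 - <<'E'
from h import *
env.goto([.45,-.05,.45],down(TH,D(40)))
p,o=detect(); print(np.round(o,3))
if pick(o[0]):
    carry(-.111); p=get_image('side'); save(p,'s3.png'); w=get_image('wrist'); save(w,'w3.png')
    h=np.hstack([cv2.imread('pics/s3.png')[100:400,340:640],cv2.resize(cv2.imread('pics/w3.png'),(480,300))]); cv2.imwrite('pics/h3.png',h)
E
```

```text
[[ 0.536  0.102 -0.038  0.198]
 [ 0.538  0.202  0.171  0.197]
 [ 0.511  0.294  0.084  0.198]
 [ 0.499  0.395  0.028  0.196]]
gripped t 22.6 bay [  7.5 280.   24.9] F [-2.3 -0.   6.5] gap 0.027 gf 39
lifted t 23.7 bay [  5.9 279.5 297.4] F [-0.3 -0.2 -1.8] gap 0.0268 gf 59
high t 27.4 bay [  42.8 -110.7  363. ] F [-0.1  1.1 -1.4] gap 0.0267 gf 59
```

View pics/h3.png

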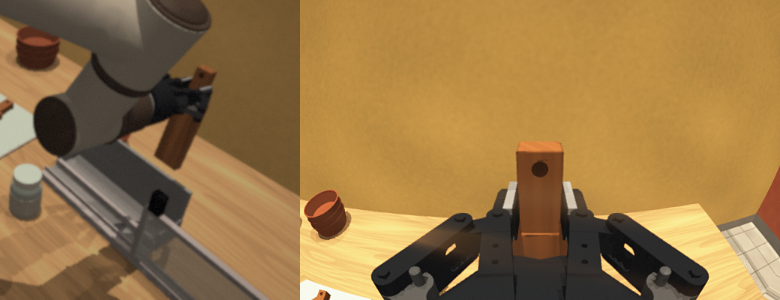

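The board is held handle up and roughly square. I'll lower it, feel for the floor and the stop, then lean it back and release.

```bash
cat >> h.py <<'E'
def place(y):
    pt,q=tcp(bay(.018,y,.025),D(80)); print('early',env.servo_line(pt,rate=.2,max_force=12)); st('near')
    pt,q=tcp(bay(.018,y,-.006),D(80)); env.servo_line(pt,rate=.03,max_force=5); s=st('floor')
    b=inbay(s['eef_pos']); z0=b[2]
    pt=bay(b[0]-.035,b[1],z0+.0008); hit=env.servo_line(pt,rate=.03,max_force=4); s=st('stop %s'%hit)
    # rotate about the foot's front edge (board: foot offset -r*x, +10mm towards tool back)
    M=Rn.from_quat(down(TH,D(80))).as_matrix(); P=np.array(s['eef_pos']); piv=P-RG*M[:,0]+(E0-.010)*M[:,2]
    print('foot front edge',np.round(inbay(piv)*1000,1))
    M2=Rn.from_quat(down(TH,D(71))).as_matrix(); P2=piv+RG*M2[:,0]-(E0-.010)*M2[:,2]+[0,0,.001]
    env.servo_line(P2,ori=down(TH,D(71)),rate=.04,max_force=10); s=st('leaned')
def leave():
    effector.grip(.05); st('released'); s=env.read_state(); P=np.array(s['eef_pos']); M=Rn.from_quat(s['tcp_rot']).as_matrix()
    env.servo_line(P-.09*M[:,2],rate=.12); st('back')
    env.servo_line(P-.09*M[:,2]+[0,0,.12],rate=.3)
E
python3 - <<'E'
from h import *
place(-.111)
E
```

```text
early True
near t 28.3 bay [  42.9 -111.   194.8] F [ 2.6 -0.7  3.2] gap 0.0268 gf 60
floor t 28.6 bay [  42.8 -111.   194.9] F [ 0.5 -0.2  2.1] gap 0.0264 gf 60
stop True t 29.1 bay [  38.7 -111.1  196.1] F [-1.3  0.7  2.1] gap 0.0265 gf 60
foot front edge [   4.1 -111.1   34.7]
leaned t 29.8 bay [  62.9 -110.7  188.5] F [-0.2  0.  -2.6] gap 0.0268 gf 60
```

Run:
```python
from h import *
p=get_image('side'); save(p,'s4.png')
a=cv2.imread('pics/s4.png')[200:360,380:580]; cv2.imwrite('pics/s4c.png',cv2.resize(a,None,fx=3.5,fy=3.5,interpolation=cv2.INTER_CUBIC))
```

```text
(no output)
```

View pics/s4c.png

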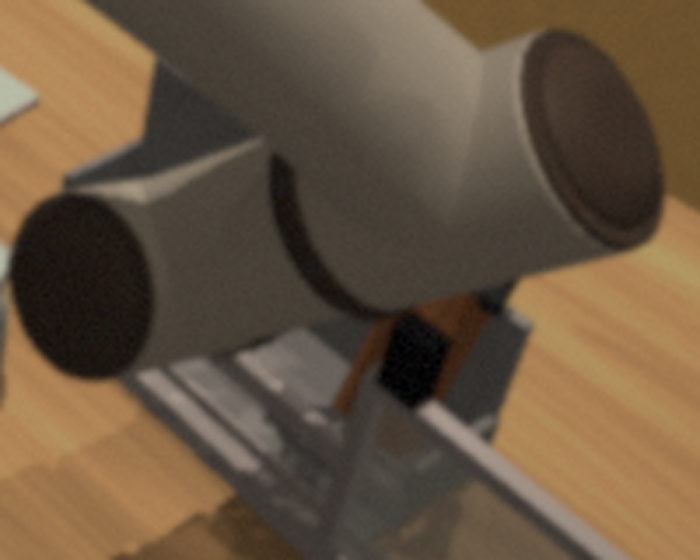

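The view shows the wrist beside the door's black grip (crop 415,360). The open door's grip stands at bay y ≈ -155, so the gripper body caught on it at slot -111. I'll lift and use slots at -80, -16, 48 and 112 instead.

```bash
sed -i 's/rate=.2,max_force=12/rate=.12,max_force=12/' h.py
python3 - <<'E'
from h import *
pt,q=tcp(bay(.018,-.111,.2),D(80)); env.servo_line(pt,ori=q,rate=.15)
pt,q=tcp(bay(.018,-.080,.2),D(80)); env.servo_line(pt,rate=.15); st('up')
w=get_image('wrist'); save(w,'w5.png')
place(-.080)
E
```

```text
up t 31.6 bay [ 42.7 -79.2 362.5] F [ 0.   0.1 -1.2] gap 0.0265 gf 60
early False
near t 33.2 bay [ 42.8 -80.  188.8] F [-0.3 -0.2 -0.9] gap 0.0267 gf 60
floor t 33.9 bay [ 43.1 -80.  169. ] F [-0.1  0.8  2.8] gap 0.0262 gf 60
stop True t 34.3 bay [ 39.9 -79.2 169.2] F [-0.4 -0.2  1.1] gap 0.0269 gf 60
foot front edge [  5.3 -79.2   7.7]
leaned t 34.8 bay [ 63.  -79.1 165.4] F [-6.1 -1.4  4. ] gap 0.0267 gf 61
```

View pics/w5.png

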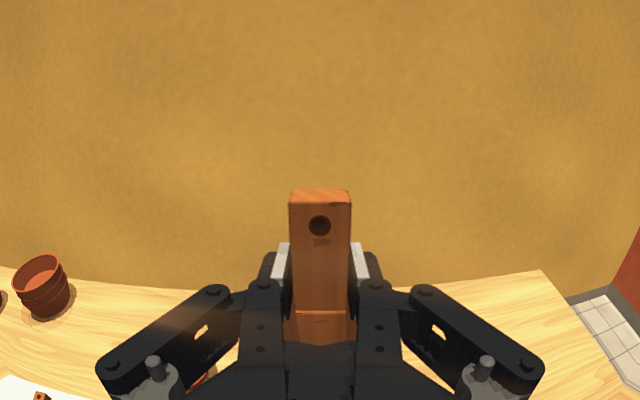

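Run:
```python
from h import *
P=inbay(env.read_state()['eef_pos']); print(env.servo_line(bay(P[0]-.010,P[1],P[2]),rate=.02,max_force=8)); st('pull')
leave()
p=get_image('side'); save(p,'s6.png')
a=cv2.imread('pics/s6.png')[180:400,340:580]; cv2.imwrite('pics/s6c.png',cv2.resize(a,None,fx=2.7,fy=2.7,interpolation=cv2.INTER_CUBIC))
w=get_image('wrist'); save(w,'w6.png')
for c in (p,w):
  for t in ('board1_center','board1_foot'):
    for d in nets.spot_in(t,c)[:5]:
        if 'R' in c: print(t,round(d['score'],2),np.round(inbay(cam2w(c,d['location']))*1000))
```

```text
True
pull t 35.1 bay [ 61.  -79.2 165.6] F [ 0.4 -0.5  0.4] gap 0.0268 gf 60
released t 35.5 bay [ 61.  -79.  165.3] F [-0.5 -0.8 -0.2] gap 0.0499 gf 0
back t 36.4 bay [-24.2 -79.5 193.3] F [-0.6  0.1 -0.3] gap 0.0502 gf 0
board1_center 0.65 [-107.  364.   29.]
board1_foot 0.9 [-109.  362.   31.]
board1_center 0.9 [-46. 378.  30.]
board1_foot 0.87 [-44. 376.  31.]
```

View pics/s6c.png

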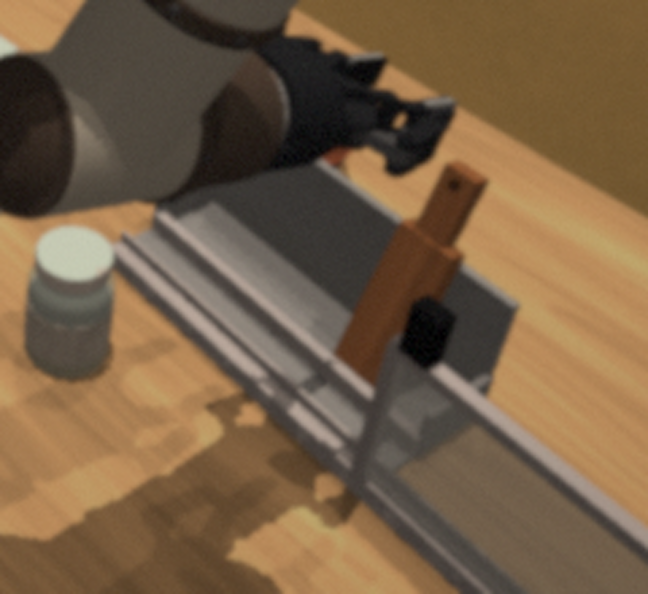

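Board 1 leans correctly behind the stop (crop: foot 355,370, handle end 465,170). Next is board 2 into slot -16.

```bash
sed -i 's/rate=.03,max_force=4)/rate=.03,max_force=7)/' h.py
cat >> h.py <<'E'
def cycle(y):
    p,o=detect(); print(np.round(o,3)); 
    env.goto([.47,.02,.45],down(TH,D(40)))
    b=[k for k in o if .19<k[3]<.206][0]
    if not pick(b): print('PICK FAILED'); return
    carry(y); place(y)
E
python3 - <<'E'
from h import *
p=get_image('side')
for fx,t in ((.0094,.349),(.0094+.005,.32),(.0094,.40)):
    X=np.array([np.sin(t),0,np.cos(t)]);Z=np.array([-np.cos(t),0,np.sin(t)])
    F=np.array([fx,-.080,.006+.01*np.sin(t)])
    r=[]
    for a,b,c in ((.2,.014,.01),(.2,-.014,.01),(.2,-.014,-.01),(.14,-.025,.01),(.14,.025,.01)):
        u,v=w2px(p,bay(*(F+a*X+[0,b,0]+c*Z))); r.append((round((u-340)*2.7),round((v-180)*2.7)))
    print(fx,t,r)
cycle(-.016)
E
```

```text
0.0094 0.349 [(443, 163), (474, 184), (488, 182), (449, 259), (396, 221)]
0.0144 0.32 [(443, 162), (474, 183), (489, 180), (451, 258), (397, 219)]
0.0094 0.4 [(450, 161), (482, 182), (495, 181), (455, 258), (402, 219)]
[[0.538 0.202 0.17  0.197]
 [0.511 0.294 0.084 0.197]
 [0.499 0.395 0.027 0.196]]
gripped t 43.5 bay [  4.  393.5  25.1] F [-0.9  0.   4.8] gap 0.0264 gf 61
lifted t 44.5 bay [  2.5 392.8 297.4] F [ 0.5  0.5 -1.8] gap 0.0267 gf 60
high t 48.4 bay [ 42.7 -15.7 362.9] F [ 0.3 -0.7 -0.2] gap 0.0264 gf 61
early False
near t 50.0 bay [ 43.  -16.1 189.2] F [ 0.5 -0.2 -1. ] gap 0.0267 gf 61
floor t 50.7 bay [ 43.3 -16.1 169.2] F [-1.   0.3  3.9] gap 0.0266 gf 61
stop True t 51.8 bay [  9.  -16.5 169.1] F [ 3.6 -1.5 -1.9] gap 0.0268 gf 60
foot front edge [-25.6 -16.5   7.7]
leaned t 52.2 bay [ 22.2 -16.5 169.2] F [-0.2  0.5 -1.4] gap 0.0269 gf 60
```

Run:
```python
from h import *
p=get_image('side'); save(p,'s7.png')
a=cv2.imread('pics/s7.png')[180:400,340:580]; cv2.imwrite('pics/s7c.png',cv2.resize(a,None,fx=2.7,fy=2.7,interpolation=cv2.INTER_CUBIC))
s=env.read_state(); M=Rn.from_quat(s['tcp_rot']).as_matrix(); print('tilt',np.degrees(np.arcsin(M[2,0])),np.round(M[:,2],3))
```

```text
tilt 76.23794858078583 [ 0.971 -0.039 -0.238]
```

View pics/s7c.png

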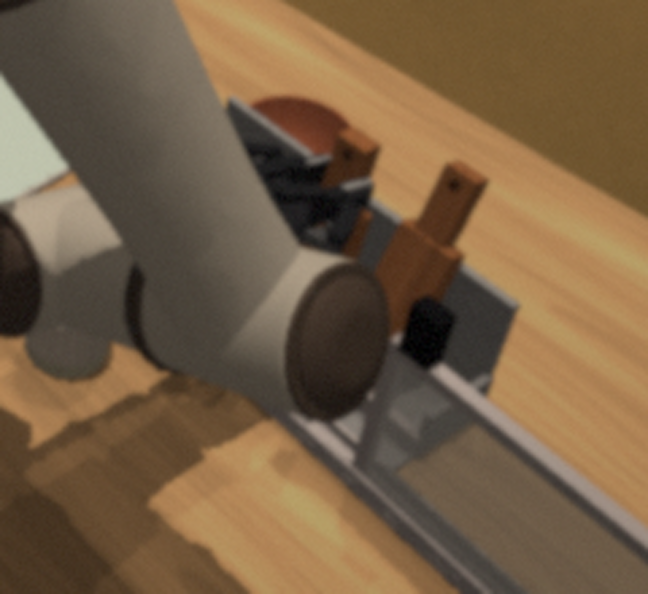

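Board 1 stays put. Board 2 pivoted about 9° in the grip against the stop (its handle end at crop 355,150). I'll swing it about its foot to the lean angle, allowing for that pivot.

```bash
cat >> h.py <<'E'
def lean(y,lean_deg,tool_deg,px=.001,mf=12):
    t=D(lean_deg); X=np.array([np.sin(t),0,np.cos(t)]); Zb=np.array([-np.cos(t),0,np.sin(t)])
    P=np.array([px,y,.007])+RG*X+(E0-.010)*Zb
    h=env.servo_line(bay(*P),ori=down(TH,D(tool_deg)),rate=.04,max_force=mf); st('lean %s'%h); return h
E
python3 - <<'E'
from h import *
if not lean(-.016,12,70): lean(-.016,19,63.5)
s=env.read_state(); M=Rn.from_quat(s['tcp_rot']).as_matrix(); print('tilt',np.degrees(np.arcsin(M[2,0])))
E
```

```text
lean False t 52.9 bay [ 41.1 -16.  167.2] F [1.3 0.  3.4] gap 0.0267 gf 60
lean False t 53.5 bay [ 61.6 -16.  163.4] F [-1.7 -0.2  8.6] gap 0.0267 gf 61
tilt 63.77743902358641
```

```bash
sed -i 's/b\[0\]-.035/b[0]-.010/' h.py
python3 - <<'E'
from h import *
leave()
p=get_image('side'); save(p,'s8.png')
a=cv2.imread('pics/s8.png')[180:400,340:580]; cv2.imwrite('pics/s8c.png',cv2.resize(a,None,fx=2.7,fy=2.7,interpolation=cv2.INTER_CUBIC))
cycle(.048)
E
```

```text
released t 53.9 bay [ 59.7 -15.9 159.8] F [ 0.  -0.   0.1] gap 0.0499 gf 0
back t 54.8 bay [-20.5 -16.  200.1] F [ 0.4  0.3 -0.1] gap 0.0499 gf 0Traceback (most recent call last):
  File "<stdin>", line 2, in <module>
  File "h.py", line 59, in leave
    env.servo_line(P-.09*M[:,2]+[0,0,.12],rate=.3)
    ~~~~~~~~~~~~~~^^^^^^^^^^^^^^^^^^^^^^^^^^^^^^^^
bench.IKError: the arm cannot follow that straight line within its joint ranges
```

```bash
sed -i 's/env.servo_line(P-.09\*M\[:,2\]+\[0,0,.12\],rate=.3)/env.servo_line(P-.09*M[:,2]+[0,0,.12],ori=down(TH,D(76)),rate=.2)/' h.py
python3 - <<'E'
from h import *
P=env.read_state()['eef_pos']; env.servo_line(P+[0,0,.12],ori=down(TH,D(76)),rate=.15)
p=get_image('side'); save(p,'s8.png')
a=cv2.imread('pics/s8.png')[180:400,340:580]; cv2.imwrite('pics/s8c.png',cv2.resize(a,None,fx=2.7,fy=2.7,interpolation=cv2.INTER_CUBIC))
cycle(.048)
E
```

```text
[[0.511 0.294 0.084 0.197]
 [0.499 0.395 0.028 0.196]]
gripped t 61.9 bay [-25.9 479.2  25.1] F [-0.8  0.   5.4] gap 0.0264 gf 61
lifted t 63.0 bay [-27.3 478.3 297.4] F [-0.2 -0.2 -1.6] gap 0.0267 gf 61
high t 66.9 bay [ 42.7  48.3 362.9] F [-0.3  0.1 -1.4] gap 0.0264 gf 61
early False
near t 68.5 bay [ 42.9  47.9 189.2] F [ 0.5 -0.1 -1.5] gap 0.0265 gf 61
floor t 69.2 bay [ 43.3  47.9 169.5] F [-0.4 -0.4  4. ] gap 0.0261 gf 61
stop False t 69.7 bay [ 33.3  47.8 170.1] F [ 3.2 -0.3 -1.7] gap 0.0264 gf 60
foot front edge [-1.3 47.8  8.7]
leaned t 70.5 bay [ 59.1  47.7 165.7] F [ 2.9 -0.6  5.5] gap 0.0262 gf 61
```

View pics/s8c.png

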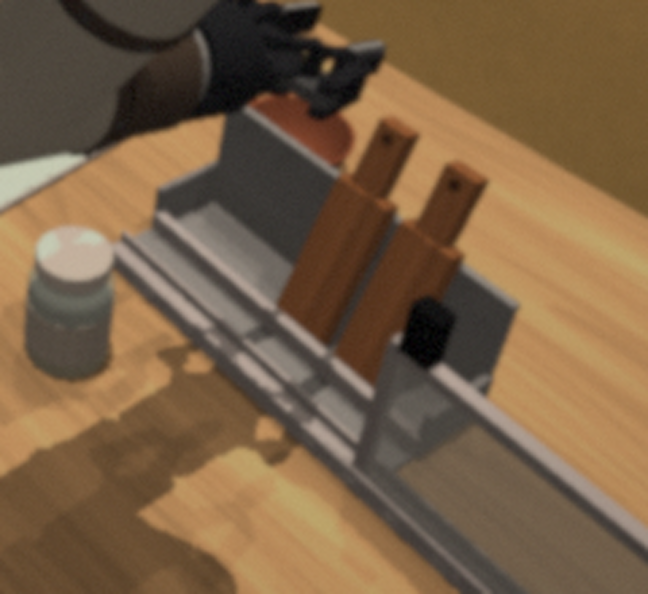

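Two boards stand square and parallel. Board 3 is in place, so I'll release it and do board 4 in slot 112.

Run:
```python
from h import *
leave()
p=get_image('side'); save(p,'s9.png')
cycle(.112)
```

```text
released t 70.8 bay [ 57.2  47.9 162.2] F [ 0.2 -1.1 -0.3] gap 0.0501 gf 0
back t 71.7 bay [-27.4  47.7 192. ] F [-0.1  0.2  0.1] gap 0.0497 gf 0
[[0.499 0.395 0.027 0.196]]
gripped t 78.8 bay [-42.1 576.6  25.3] F [-0.3  0.3  4.5] gap 0.0265 gf 61
lifted t 79.9 bay [-43.6 575.3 297.2] F [ 0.5 -0.8 -2.4] gap 0.0265 gf 60
high t 84.0 bay [ 42.5 112.3 362.8] F [ 0.1 -0.1 -1.5] gap 0.0268 gf 60
early False
near t 85.6 bay [ 42.9 111.9 189.1] F [-0.6  0.  -2.2] gap 0.0269 gf 60
floor t 86.3 bay [ 43.3 112.  169. ] F [-0.9  0.3  4. ] gap 0.0265 gf 60
stop False t 86.8 bay [ 33.2 111.8 169.6] F [ 1.8 -0.1 -1.4] gap 0.0266 gf 60
foot front edge [ -1.4 111.8   8.2]
leaned t 87.5 bay [ 58.9 111.8 165.1] F [2.  0.7 5.9] gap 0.0261 gf 60
```

Run:
```python
from h import *
leave(); env.goto([.42,.15,.42],down(TH))
p=get_image('side'); save(p,'s10.png'); t=get_image('top'); save(t,'t10.png')
a=cv2.resize(cv2.imread('pics/s10.png')[180:350,340:580],None,fx=2.5,fy=2.5,interpolation=cv2.INTER_CUBIC)
b=cv2.imread('pics/t10.png')[120:200,360:560]; b=cv2.resize(b,(600,240))[:, :600]
im=np.zeros((425+175,600,3),np.uint8); im[:425]=a; im[425:]=b[:175]; cv2.imwrite('pics/c10.png',im)
```

```text
released t 87.9 bay [ 57.1 112.  161.8] F [ 0.3 -0.6 -0.1] gap 0.0501 gf 0
back t 88.8 bay [-27.4 111.6 191.6] F [ 0.7  0.2 -0.2] gap 0.0502 gf 0
```

View pics/c10.png

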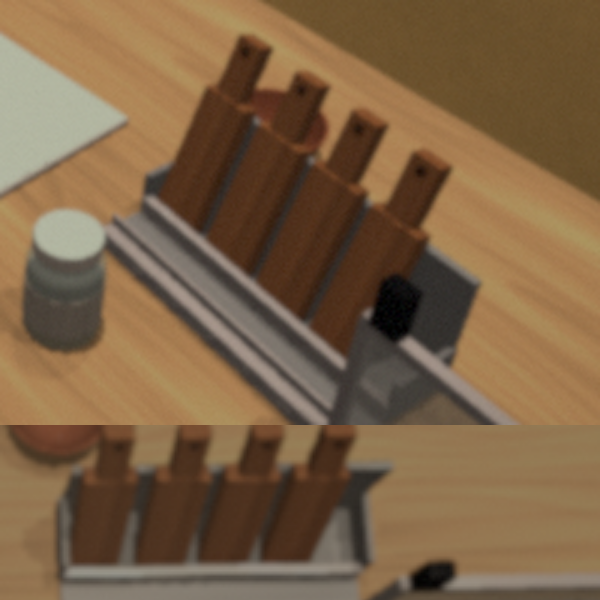

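All four boards stand square with their feet at the stop; the jar and bowl haven't moved. I'll shut the door.

Run:
```python
from h import *
q=down(TH); c,s=np.cos(-.05),np.sin(-.05)
w=O+np.array([c*-.0504-s*-.158,s*-.0504+c*-.158,0]); b=inbay(w); print(np.round(b*1000,1))
env.goto(bay(-.05,-.05,.38),q); env.goto(bay(b[0],b[1]+.002,.32),q); effector.grip(.07)
print(env.servo_line(bay(b[0],b[1]+.002,.18),rate=.12,max_force=10)); effector.grip(0); st('grip')
print(env.servo_line(bay(b[0]-.001,.124,.18),rate=.12,max_force=20)); st('moved')
print(env.servo_line(bay(b[0]-.001,.134,.18),rate=.02,max_force=12)); st('end')
effector.grip(.07); P=env.read_state()['eef_pos']; env.servo_line(P+[0,0,.15],rate=.2)
env.goto([.42,.25,.42],q)
p=get_image('side'); save(p,'s11.png')
g=lambda u,v: np.round(inbay(px2w(p,u,v,.197))*1000)
cv2.imwrite('pics/s11c.png',cv2.resize(cv2.imread('pics/s11.png')[180:400,340:580],None,fx=2.7,fy=2.7,interpolation=cv2.INTER_CUBIC))
for y in (.125,.115): print(y,[(round((u-340)*2.7),round((v-180)*2.7)) for u,v in [w2px(p,bay(-.055,y,.197))]])
```

```text
[ -51.7 -157.6    0. ]
False
grip t 96.5 bay [ -51.5 -155.9  180.8] F [-0.9 -0.7  2.2] gap 0.0247 gf 61
False
moved t 99.0 bay [-51.8 122.3 180.7] F [ 2.7 -9.2  4. ] gap 0.0252 gf 61
True
end t 99.2 bay [-51.9 122.1 180.8] F [ 0.9 -2.8  2.6] gap 0.0249 gf 61
0.125 [(146, 90)]
0.115 [(154, 97)]
```

View pics/s11c.png

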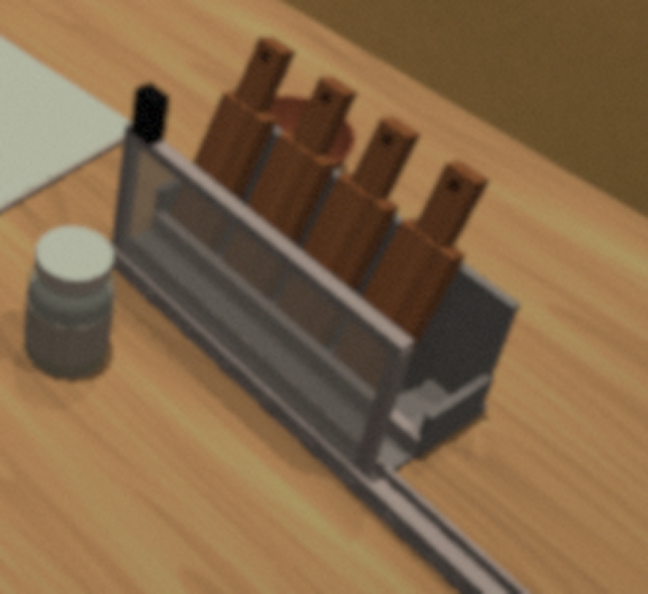

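The door travelled 278 mm and then met its end stop at about 9 N. The grip is at crop (150,90), as predicted for shut. All boards still lean.

```bash
python3 -c "
from h import *
print(job.finish_job())"
```

```text
the job is handed in; nothing more can be done
None
```

I handed the job in: all four boards lean handle up in the bay with their feet at the stop, the door is shut against its end stop, and the bowl and jar were not moved; the hand-in returned no verdict.

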